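# Vibration check of a loaded tube shaker

## Task

Load the tube shaker for its vibration check: put one of the two capped tubes from the black rack fully down into hole 1 (one dot) of the shaker's metal block, let go of it, and after that put the other fully down into hole 4 (four dots). Then take the vibration pen out of its stand and hold its spring tip on the centre of the round steel pad on the shaker's sloping front, the pen square to the pad, pressing lightly so that the spring tip is pushed in part of the way but not to its stop. Finish while still holding the pen like that, and leave everything else where it stands.

Things in the scene. Friction and masses are not known exactly. Their poses are not given: they have to be found in the camera images.
- shaker: White tube shaker, housing 160 x 190 x 52 mm, fixed; origin under its centre at bench level. x points from its sloping front (faces the robot, yaw up to 0.3 rad) to its back, y to its left as the robot sees it, z up. The console (front 64 mm) rises from 22 to 52 mm, 25 degrees; on it from left to right: round steel pad, dark display, dark dial (8 mm high).
- block: Aluminium block of 52 x 170 x 43 mm fixed on the shaker behind the console, top 95 mm above the bench; origin under its centre, 52 mm above the bench, shaker's axes. A row of four holes along y, 40 mm apart, 6 mm behind its middle: hole 1 at the left (+y) to hole 4 at the right, with one to four small dark dots in front of each.
- block_hole0 (a point): Centre of the mouth of hole 1 (left end, one dot), at the block's top face, 95 mm above the bench. Hole 16 mm in diameter with a 2 mm chamfer, 35 mm deep, blind, vertical; a seated tube reaches 142 mm above the bench; shaker's axes.
- block_hole3 (a point): Centre of the mouth of hole 4 (right end, four dots); otherwise as hole 1.
- pad: Round steel measuring pad, 24 mm across, 3 mm thick, at the left of the sloping console; origin at the centre of its outer face, which is marked by a small dark dot. z points straight out of the face (25 degrees from vertical, leaning to the robot), y along the shaker's y, x up the slope.
- rack: Black tube rack, 46 x 105 x 50 mm, fixed, 2 x 5 places open at the top; origin under its centre, y along its length, z up, yaw up to 0.35 rad. It stands left or right of the shaker, the pen stand on the other side. The tubes stand in the two end places of its front row: 38 mm either side of its centre along y, 9.5 mm towards its -x, bottoms 3 mm above the bench.
- tube_a: Capped sample tube, 82 mm long, barrel 13 mm across, red cap 16.4 mm across over the top 16 mm (66 to 82 mm above its bottom), 11 g. Origin at the centre of its bottom, z up along the tube. The two tubes are alike: either may go in either hole.
- tube_b: The other capped sample tube, same shape and axes.
- stand: Grey pen stand, a 62 x 62 x 70 mm block fixed to the bench with a 20 mm hole, 65 mm deep, down from the middle of its top; origin under its centre, z up. The pen stands in it tip down, its collar on the top face.
- probe: Vibration pen, 135 mm, 0.1 to 0.16 kg, upright in its stand. Origin at the outer end of its spring tip when that is not pushed in (10 mm above the bench at the start); z from there to the handle. Tip rod 8 mm thick to z = 22 mm, barrel 17 mm to 60, black collar 32 mm across from 60 to 66, square grey handle 22 x 22 mm from 66 to 135, its faces square to the stand's x and y.
- probe_tip (a point): End of the pen's spring tip (rounded, 4 mm radius), on the pen's axis; it moves with the tip.
- plunger (a joint): How far the spring tip is pushed into the pen: 0 m out, 0.012 m at its stop; the push is 1 N to start and 4 N at the stop (250 N/m).
- pen: Loose slim ball pen, 145 mm, a bystander.
- slide_box: Loose green slide box, 85 x 103 x 33 mm, a bystander.
- beaker: Loose clear beaker, 54 mm across, 70 mm high, a bystander.
- white_bottle: Loose white plastic bottle, 52 mm across, 112 mm high, a bystander.
- dish: Loose round culture dish, 60 mm across, 14 mm high, a bystander.
- roll: Loose roll of tape, 86 mm across, 19 mm high, a bystander.

How it is judged:
By the outcome, as a careful person would: the job done as asked, in the order asked, and still so for the second after the job is handed in, while the arm keeps its last pose, push and grip.
It also fails if it takes over 72 s, if anything falls off the work surface, if the arm or the gripper's body presses on something with over 40 N, if the wrist force passes 120 N, or if a joint passes its speed limit or range.

## Robot

A 6-joint arm with a two-finger parallel gripper is mounted at the origin on a cart in front of the work surface, level with it; the furniture and walls round the work are solid. World frame = base frame: x ahead of the robot, y to its left, z up, the work surface at z = 0. Lengths are in m, angles in rad, forces in N, time in s.
With the tool pointing down it reaches from about 0.375 to 0.9 m from the base axis. Payload 3.1 kg.
Tool frame: the origin (TCP) lies at the centre of the arm's flange, where the gripper is bolted on; the fingertips stand robot.tip_extent ahead of it and the grasp point (between the pads) lies 164 mm ahead of it (robot.tip_extent is the distance from the TCP to the fingertips, in m); z points along the fingers, y is the line along which they close (so a half turn about z gives the same grasp; the last joint's range is limited). The gripper opens to 87 mm and grips with 3 to 60 N. Pads are 19 mm wide; open, the fingers measure 117 mm over their backs; the gripper's body (75 mm by 190 mm) begins 51 mm behind the grasp point.
Start: joints at [1.071, 0.527, 1.433, -0, 1.181, -0.178], TCP at [0.198, 0.593, 0.405] pointing down, gripper open.
Joint ranges: [-3.08, 3.08], [-0.75, 2.2], [0.22, 2.44], [-1.43, 4.57], [0, 2.65], [-2.85, 2.85]. Speed limits (rad/s): [2.79, 2.79, 3.14, 3.14, 3.14, 3.14].

## Interface

Orientations are given as a unit quaternion [x, y, z, w].
In Python, from rig import get_obs, camera, hand_in, cut_out, robot gives the robot as it stands.
- The arm moves only by the tool step_arm, never from a script. Its argument "rows" is a list of rows, each a list of 6 numbers: the shift along the world's x, y, z in m, then the turn, a rotation vector about the world's x, y, z in degrees. A call has 1 to 12 rows; each row shifts and turns the commanded pose from where the row before left it; what a row does not reach is not made up. A row lasts 1/8 s, in which the tool goes at most 62.5 mm and 10.7 degrees, less where a joint would pass 70% of its speed; a pose out of reach is approached as far as the arm can. A call is refused whole if a number of a shift passes 0.0625 or a number of a turn 10.7, either way. A call with a gripper value outside its range is refused whole. "jaw" is the finger opening in m, from 0 to 0.087, set as the call begins (left out, the last holds). The fingers move at their own pace and stop on an object; "squeeze" is the grip in N (left out, the last holds). Time passes only in rows, so rows that do not move let the fingers close. It gives the time, the measured TCP pose, the force, the opening and the grip force at its end, in the units of the state.
- get_obs(): the state, without advancing time (a new reading comes with each control period).
- camera(name): name is "side" or "top"; returns a dict with "pixels" (480x640x3 uint8, blue, green, red), "depth" (480x640 float32, m along the optical axis (not along the pixel's ray), 0 where there is no reading), "fov_y" (degrees; the focal length in pixels is half the picture's height over the tangent of half this angle, whatever the lens; pixels are square), "cx", "cy" (the principal point, pixels), "extrinsics" (4x4, takes a point from camera to world coordinates). Camera axes: x right, y up, looking along -z (the intrinsics and any distortion apply to the point x, -y, -z); pixel columns grow to the right and rows downward; lengths in m; the calibration is good to about 2 mm. A picture is of the moment at which its call begins.
- hand_in(): hands the job in; it is judged then, once.
Trained networks look in the newest picture that a camera, given by its name, has taken for a name from the list of things; names that differ only in an ending like _2 or _b are one class to them, and where a whole thing is asked for, a point or a joint stands for the part that bears it (a point fixed in the world has none). Each returns a list of dicts, best first, with "confidence" (0 to 1); they miss things now and then, are a little off and sometimes report something else, mostly with a low value. They report only what shows in the picture. A call takes as long as a camera call.
- cut_out(label, camera): "region" (480x640 bool, what is visible of it) and "extent" ([centre column, centre row, width, height] in pixels, round what is visible of it).
The state is a dict: "time": time; "q": joint angles; "joint_velocities": joint speeds; "joint_torque": joint torques, N m; "position": TCP position; "tool_rot": TCP orientation; "ft_force": force on the tool from outside, world axes, zero at the start; "moment": the same for the moment, N m; "grip_width": finger opening in m; "grip_force": force on a finger pad.
Only numpy, scipy, OpenCV 4.12 (cv2) and the standard library are available. Lean on these libraries where they do the work, as an engineer would, in place of code of your own. Each camera call takes 0.05 s, during which the arm holds its last target. There are 200 camera calls.

## Working session

There is one attempt and no reset: what is moved stays moved. The work goes in short steps, Python scripts to look and compute and a tool call to move; the robot and the scene stay as the last step left them, time stands still between calls to the robot, and variables do not carry over. Pictures are saved under pics/ and viewed, at most 10 in all, crops included, and the job is handed in when it is done.

Besides the shell and the picture viewer there is one more tool, called after ">>>" as a command line: name --pt "numbers of a row" for each row, then --argument value for the rest. step_arm: Moves the arm, as the interface text tells. Its arguments: {"type":"object","properties":{"rows":{"type":"array"},"jaw":{"type":"number"},"squeeze":{"type":"number"}},"required":["rows"]}

```bash
mkdir -p pics; ls; cat > h.py <<'E'
import numpy as np, cv2
from rig import get_obs, camera, hand_in, cut_out, robot
def K(c):
    f=240/np.tan(np.radians(c['fov_y'])/2); return f,c['cx'],c['cy']
def cloud(c):
    f,cx,cy=K(c); v,u=np.mgrid[:480,:640]; d=c['depth']
    p=np.stack([(u-cx)/f*d,-(v-cy)/f*d,-d],-1); E=c['extrinsics']
    return p@E[:3,:3].T+E[:3,3]
def proj(c,P):
    f,cx,cy=K(c);E=c['extrinsics'];p=(np.asarray(P)-E[:3,3])@E[:3,:3]
    return np.stack([cx+f*p[...,0]/-p[...,2],cy-f*p[...,1]/-p[...,2]],-1)
E
python3 - <<'E'
from h import *
o=get_obs();print({k:np.round(v,3) for k,v in o.items()}, robot.tip_extent)
for n in('top','side'):
    c=camera(n);cv2.imwrite(f'pics/{n}0.png',c['pixels']);np.savez(f'{n}0.npz',**c)
    print(n,c['fov_y'],c['cx'],c['cy'],c.keys(),np.round(c['extrinsics'],3).tolist())
    P=cloud(c)
    for l in('shaker','block','pad','rack','tube_a','stand','probe'):
        for r in cut_out(l,n)[:3]:
            m=r['region']&(c['depth']>0);q=P[m]
            print(l,round(r['confidence'],2),np.round(r['extent']).tolist(),m.sum(),np.round(np.median(q,0),3) if m.sum() else '',np.round(np.percentile(q,[3,97],axis=0),3).tolist() if m.sum() else '')
E
```

```text
pics
{'time': np.float64(0.0), 'q': array([ 1.071,  0.528,  1.434, -0.   ,  1.181, -0.179]), 'joint_velocities': array([-0.   ,  0.001,  0.001, -0.   ,  0.001, -0.002]), 'joint_torque': array([  0.   , -44.005, -17.659,   0.063,   0.058,  -0.   ]), 'position': array([0.197, 0.593, 0.404]), 'tool_rot': array([ 0.16 ,  0.987, -0.001, -0.   ]), 'ft_force': array([-0.454,  0.062, -0.439]), 'moment': array([ 0.027,  0.009, -0.006]), 'grip_force': np.float64(0.0), 'grip_width': np.float64(0.087)} 0.1822
top 53.80786097821431 319.6211604071698 233.92807102217427 dict_keys(['pixels', 'depth', 'fov_y', 'cx', 'cy', 'extrinsics']) [[0.003, 0.992, -0.124, 0.432], [-1.0, 0.003, -0.006, -0.025], [-0.006, 0.124, 0.992, 1.241], [0.0, 0.0, 0.0, 1.0]]
shaker 0.73 [271.0, 229.0, 81.0, 72.0] 4638 [0.594 0.108 0.052] [[0.519, 0.019, 0.023], [0.672, 0.2, 0.098]]
block 0.57 [270.0, 214.0, 78.0, 36.0] 1579 [0.624 0.104 0.095] [[0.592, 0.026, 0.059], [0.658, 0.184, 0.099]]
pad 0.62 [244.0, 242.0, 7.0, 9.0] 66 [0.56  0.177 0.04 ] [[0.55, 0.167, 0.034], [0.568, 0.188, 0.046]]
rack 0.9 [185.0, 276.0, 51.0, 26.0
[... 1048 characters left out ...]
7, 0.009], [0.657, 0.193, 0.096]]
block 0.79 [321.0, 228.0, 32.0, 45.0] 840 [0.617 0.077 0.092] [[0.588, 0.019, 0.051], [0.662, 0.191, 0.097]]
block 0.3 [298.0, 294.0, 12.0, 31.0] 275 [ 0.428 -0.207  0.109] [[0.417, -0.212, 0.073], [0.439, -0.195, 0.146]]
rack 0.76 [256.0, 221.0, 25.0, 23.0] 435 [0.471 0.314 0.023] [[0.439, 0.269, -0.001], [0.508, 0.377, 0.051]]
tube_a 0.41 [245.0, 214.0, 10.0, 21.0] 86 [0.45  0.353 0.05 ] [[0.445, 0.346, -0.0], [0.484, 0.476, 0.087]]
stand 0.44 [381.0, 366.0, 45.0, 33.0] 791 [ 0.542 -0.412  0.018] [[0.509, -0.447, 0.003], [0.586, -0.372, 0.021]]
probe 0.53 [297.0, 294.0, 10.0, 34.0] 268 [ 0.427 -0.207  0.115] [[0.418, -0.212, 0.074], [0.439, -0.194, 0.147]]
```

```bash
python3 - <<'E'
import cv2,numpy as np
t=cv2.imread('pics/top0.png');s=cv2.imread('pics/side0.png')
a=cv2.resize(t[180:330,150:430],(784,420),interpolation=cv2.INTER_CUBIC);cv2.imwrite('pics/top0c.png',a)
E
```

```text
(no output)
```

View pics/top0c.png

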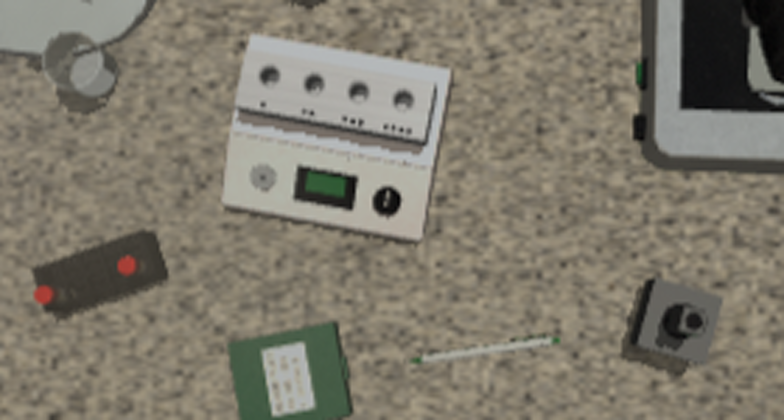

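View pics/side0.png

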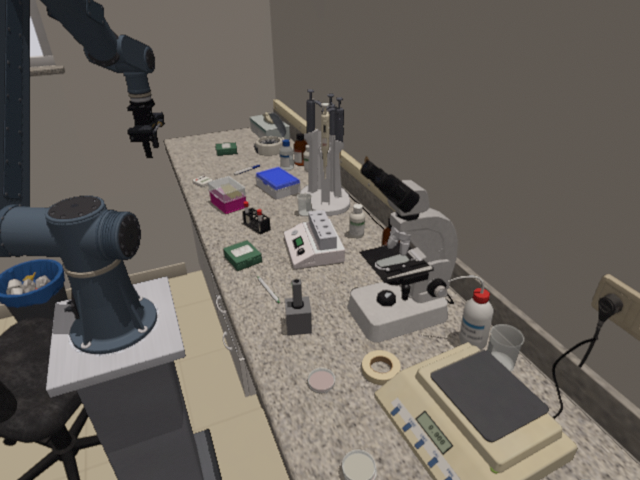

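```bash
cat >> h.py <<'E'
def ray(c,uv,z):
    f,cx,cy=K(c);E=c['extrinsics'];u,v=uv
    d=E[:3,:3]@np.array([(u-cx)/f,-(v-cy)/f,-1]);t=(z-E[2,3])/d[2];return E[:3,3]+t*d
def blob(w,mask,r0,c0):
    ys,xs=np.nonzero(mask);ww=w[mask];return (c0+(xs*ww).sum()/ww.sum(), r0+(ys*ww).sum()/ww.sum())
def patch(c,u,v,h,kind):
    """weighted centroid of dark / red / bright things in window about u,v"""
    u,v=int(round(u)),int(round(v));p=c['pixels'][v-h:v+h+1,u-h:u+h+1].astype(float)
    if kind=='red': w=p[...,2]-p[...,:2].max(-1)-30
    else:
        g=p.mean(-1); w=(np.median(g)-g-15) if kind=='dark' else g-np.median(g)-15
    w=np.clip(w,0,None);return blob(w,w>0,v-h,u-h)
E
python3 - <<'E'
from h import *
T=dict(np.load('top0.npz'));S=dict(np.load('side0.npz'))
print('bench z top',[np.round(np.median(cloud(T)[r:r+15,c:c+15].reshape(-1,3),0),4).tolist() for r,c in((250,300),(290,160),(300,330),(330,400),(170,200))])
H=[]
for a,b in((270,75),(314,84),(358,92),(403,99)):
    uv=patch(T,150+a/2.8-.3,180+b/2.8-.3,4,'dark');H.append(ray(T,uv,.095));print('hole',np.round(uv,2),np.round(H[-1],4))
H=np.array(H);print(np.linalg.norm(np.diff(H,axis=0),axis=1)); d=H[0]-H[3];yaw=np.arctan2(-d[0],d[1]);print('yaw',yaw)
for c,n in((T,'top'),(S,'side')):
    red=(c['pixels'][...,2].astype(int)-c['pixels'][...,:2].max(-1))>40
    k,l,st,ce=cv2.connectedComponentsWithStats(red.astype(np.uint8))
    for i in range(1,k):
        if st[i,4]>5:
            P=cloud(c)[l==i];m=np.median(P,0)
            if .4<m[0]<.55 and .2<m[1]<.45: 
                top=P[P[:,2]>.081]
                print(n,'red',st[i].tolist(),np.round(ce[i],2),np.round(ray(c,ce[i],.085),4),'cloud',np.round([P.min(0),P.max(0),m],4).tolist(),len(top),top.mean(0) if len(top) else'')
# probe handle top, stand top
P=cloud(T);
m=(P[...,2]>.138)&(P[...,2]<.16)&(abs(P[...,1]+.195)<.05)&(abs(P[...,0]-.43)<.06)
uv=np.array(np.nonzero(m)[::-1]).mean(1);print('handle',m.sum(),uv,ray(T,uv,.145),P[m].mean(0), cv2.minAreaRect(np.float32(P[m][:,:2])))
m=(abs(P[...,2]-.07)<.006)&(abs(P[...,1]+.195)<.06)&(abs(P[...,0]-.43)<.06)
print('stand',m.sum(),cv2.minAreaRect(np.float32(P[m][:,:2])))
# rack top
m=(abs(P[...,2]-.05)<.006)&(abs(P[...,1]-.32)<.09)&(abs(P[...,0]-.47)<.06)
print('rack',m.sum(),cv2.minAreaRect(np.float32(P[m][:,:2])))
# block top, pad
m=(abs(P[...,2]-.095)<.006)&(abs(P[...,1]-.1)<.13)&(abs(P[...,0]-.62)<.07)
print('block',m.sum(),cv2.minAreaRect(np.float32(P[m][:,:2])), np.median(P[m],0))
uv=patch(T,150+263/2.8-.3,180+178/2.8-.3,5,'dark');print('pad uv',uv,P[int(round(uv[1])),int(round(uv[0]))])
print(T['pixels'][236:249,238:252].mean(-1).astype(int))
E
```

```text
bench z top [[0.5253, 0.0152, 0.0008], [0.4199, 0.3794, 0.0006], [0.3957, -0.0634, 0.0015], [0.3202, -0.2432, 0.0005], [0.7376, 0.2856, 0.002]]
hole [245.45 206.21] [0.6429 0.1646 0.095 ]
hole [261.38 209.  ] [0.6361 0.1252 0.095 ]
hole [277.39 211.66] [0.6295 0.0857 0.095 ]
hole [293.49 214.55] [0.6224 0.0461 0.095 ]
[0.0399745  0.04002008 0.04026366]
yaw -0.17120380303750812
top red [192, 271, 7, 7, 39] [194.95 274.28] [0.4759 0.2857 0.085 ] cloud [[0.4692, 0.2772, -0.0013], [0.484, 0.3165, 0.0901], [0.4764, 0.2853, 0.0854]] 35 [0.47616584 0.2852727  0.08571494]
top red [162, 282, 7, 7, 39] [165.13 284.87] [0.4499 0.3575 0.085 ] cloud [[0.4316, -0.0252, -0.0002], [0.457, 0.3883, 1.2408], [0.4496, 0.3574, 0.0851]] 36 [0.4499718  0.34670135 0.11756124]
side red [243, 201, 6, 6, 32] [245.5  203.38] [0.448  0.3437 0.085 ] cloud [[0.4431, 0.3431, -0.003], [0.4948, 0.5123, 0.0889], [0.4512, 0.3538, 0.078]] 12 [0.44958451 0.35369341 0.08541325]
side red [257, 209, 5, 6, 28] [259.  211.5] [0.4736 0.2701 0.085 ] cloud [[0.4693, 0.2718, 0.0692], [0.4846, 0.2899, 0.0871], [0.4758, 0.2799, 0.0
[... 827 characters left out ...]
3 173 173 173 174 174 175 175 173 175 176 175 175]
 [174 173 172 172 159 160 162 161 173 175 175 175 174 174]
 [173 173 152 156 140 140 141 136 156 173 174 174 174 173]
 [173 168 135 136 133 132 132 130 134 144 171 174 174 174]
 [173 154 134 131 132 132 132 132 129 126 153 172 174 173]
 [174 147 134 133 125 111 114 130 132 133 142 171 174 173]
 [174 151 132 131 125  86  94 129 132 134 152 172 173 173]
 [173 154 131 128 128 112 113 128 130 131 148 171 173 174]
 [173 166 131 130 130 129 129 129 129 125 157 172 173 174]
 [173 174 157 131 136 131 130 131 125 149 170 173 173 174]
 [173 174 174 157 160 128 115 111 147 170 173 173 173 174]
 [173 173 173 172 172 153 146 143 168 172 174 174 173 173]]
```

>>> step_arm --pt "0.025 -0.023 0 0 0 0" --pt "0.025 -0.023 0 0 0 0" --pt "0.025 -0.024 -0.01 0 0 0" --pt "0.025 -0.024 -0.01 0 0 0" --pt "0.025 -0.024 -0.015 0 0 0" --pt "0.025 -0.024 -0.015 0 0 0" --pt "0.025 -0.024 -0.015 0 0 0" --pt "0.025 -0.024 -0.015 0 0 0" --pt "0.026 -0.023 -0.015 0 0 0" --pt "0.026 -0.023 -0.01 0 0 0" --pt "0 0 0 0 0 0" --jaw 0.05

```text
time: 2.17
position: [0.4514, 0.3555, 0.2991]
tool_rot: [0.162, 0.987, -0.0, -0.0]
ft_force: [0.1, 0.3, -1.3]
grip_width: 0.0501
grip_force: 0.0
```

```bash
python3 - <<'E'
from h import *
T=dict(np.load('top0.npz'));P=cloud(T)
# console plane & pad
yaw=-.174;R=np.array([[np.cos(yaw),-np.sin(yaw),0],[np.sin(yaw),np.cos(yaw),0],[0,0,1]])
hm=np.array([.6325,.1053,0])
L=(P-hm)@R   # shaker axes, origin at mid of hole row
m=(L[...,0]<-.055)&(L[...,0]>-.1)&(abs(L[...,1])<.09)&(P[...,2]>.022)&(P[...,2]<.056)
g=T['pixels'].mean(-1)
w=m&(g>160)
A=np.c_[L[w][:,:2],np.ones(w.sum())];co=np.linalg.lstsq(A,L[w][:,2],rcond=None)[0];print('console plane',w.sum(),co,np.degrees(np.arctan(co[0])))
uv=(243.45,242.9)
for z in(.038,.040,.042):
    p=ray(T,uv,z);l=(p-hm)@R;print(z,p,l, 'plane z at l +3mm/cos',co@[l[0],l[1],1]+.003/np.cos(.436))
q=P[238:249,239:249];gg=g[238:249,239:249];mm=gg<140;print('disc centroid',blob(np.ones_like(gg),mm,238,239),np.median(q[mm],0),q[mm].mean(0))
c=camera('side');cv2.imwrite('pics/s1.png',cv2.resize(c['pixels'][120:320,150:400],(750,600),interpolation=cv2.INTER_CUBIC));print(get_obs()['position'],get_obs()['tool_rot'])
E
```

```text
console plane 789 [ 0.46668017 -0.00506075  0.07650947] 25.01752858738108
0.038 [0.55812499 0.17695254 0.038     ] [-0.08565669  0.05769454  0.038     ] plane z at l +3mm/cos 0.0395528391133927
0.04 [0.55791455 0.17661641 0.04      ] [-0.08580575  0.05732706  0.04      ] plane z at l +3mm/cos 0.03948513375947329
0.042 [0.55770412 0.17628028 0.042     ] [-0.08595481  0.05695958  0.042     ] plane z at l +3mm/cos 0.03941742840555392
disc centroid (np.float64(243.49122807017545), np.float64(243.08771929824562)) [0.55777106 0.17668016 0.03872324] [0.55748331 0.17659729 0.03943063]
[0.45032413 0.35628279 0.29947439] [ 1.61401734e-01  9.86888722e-01 -3.36771716e-05 -3.58548391e-04]
```

View pics/s1.png

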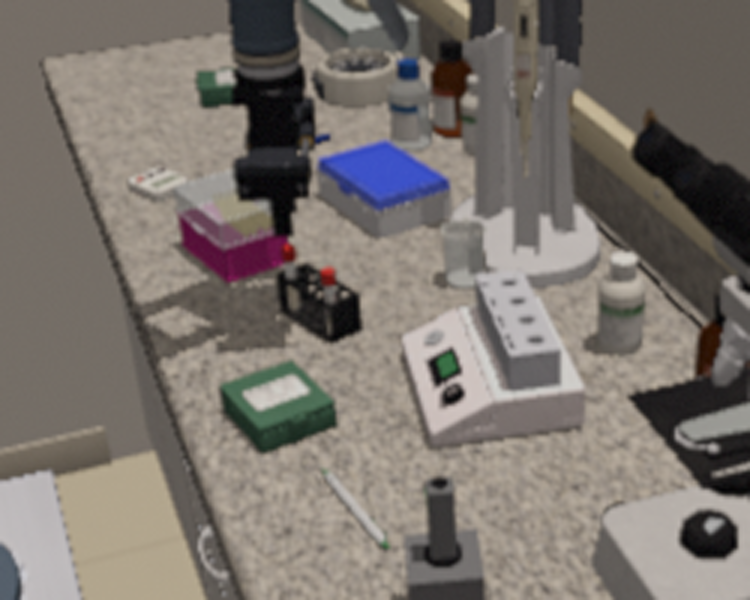

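>>> step_arm --pt "0 0 -0.015 0 0 0" --pt "0 0 -0.015 0 0 0" --pt "0 0 -0.015 0 0 0" --pt "0 0 -0.015 0 0 0" --pt "0 0 0 0 0 0" --pt "0 0 0 0 0 0"

```text
time: 2.98
position: [0.4498, 0.357, 0.2397]
tool_rot: [0.16, 0.987, 0.0, 0.0]
ft_force: [0.4, 1.2, -0.0]
grip_width: 0.0501
grip_force: 0.0
```

>>> step_arm --pt "0 0 0 0 0 0" --pt "0 0 0 0 0 0" --pt "0 0 0 0 0 0" --pt "0 0 0 0 0 0" --pt "0 0 0 0 0 0" --pt "0 0 0 0 0 0" --jaw 0.005 --squeeze 12

```text
time: 3.72
position: [0.4497, 0.357, 0.2399]
tool_rot: [0.16, 0.987, 0.0, 0.0]
ft_force: [0.2, -0.0, 1.0]
grip_width: 0.0157
grip_force: 12.0
```

>>> step_arm --pt "0 0 0.02 0 0 0" --pt "0 0 0.04 0 0 0" --pt "0 0 0.04 0 0 0" --pt "0.01 -0.01 0.03 0 0 0" --pt "0.03 -0.03 0 0 0 0" --pt "0.03 -0.03 0 0 0 0" --pt "0.03 -0.03 0 0 0 0" --pt "0.03 -0.03 0 0 0 0" --pt "0.03 -0.03 0 0 0 0" --pt "0.023 -0.023 -0.01 0 0 0" --pt "0.01 -0.01 -0.007 0 0 0" --pt "0 0 0 0 0 0"

```text
time: 5.22
position: [0.6424, 0.1635, 0.3516]
tool_rot: [0.161, 0.987, -0.0, -0.001]
ft_force: [-0.5, 0.6, -1.0]
grip_width: 0.0152
grip_force: 12.0
```

>>> step_arm --pt "0 0 0 0 0 0" --pt "0 0 0 0 0 0" --pt "0 0 0 0 0 0"

```text
time: 5.6
position: [0.6422, 0.1648, 0.3532]
tool_rot: [0.16, 0.987, 0.0, 0.0]
ft_force: [0.2, -0.3, 0.7]
grip_width: 0.0158
grip_force: 12.0
```

```bash
python3 - <<'E'
from h import *
o=get_obs();print(o['position'],o['tool_rot'],o['grip_width'])
c=camera('side');np.savez('s2.npz',**c)
im=cv2.resize(c['pixels'][160:270,270:390],(720,660)[:2],interpolation=cv2.INTER_CUBIC);im=cv2.resize(im,(640,586))
cv2.imwrite('pics/s2.png',im)
for P in ([.6429,.1644,.095],[.6429,.1644,.1155],o['position']-[0,0,.2367]):print(proj(c,P), (proj(c,P)-[270,160])*640/120)
E
```

```text
[0.6421568  0.16475661 0.35324158] [1.59607856e-01 9.87180472e-01 8.30859980e-05 2.00116956e-04] 0.01584039584604149
[318.92501161 212.92052071] [260.93339524 282.24277713]
[318.85588092 207.30567012] [260.56469824 252.29690733]
[318.59440645 207.01473363] [259.17016773 250.74524605]
```

View pics/s2.png

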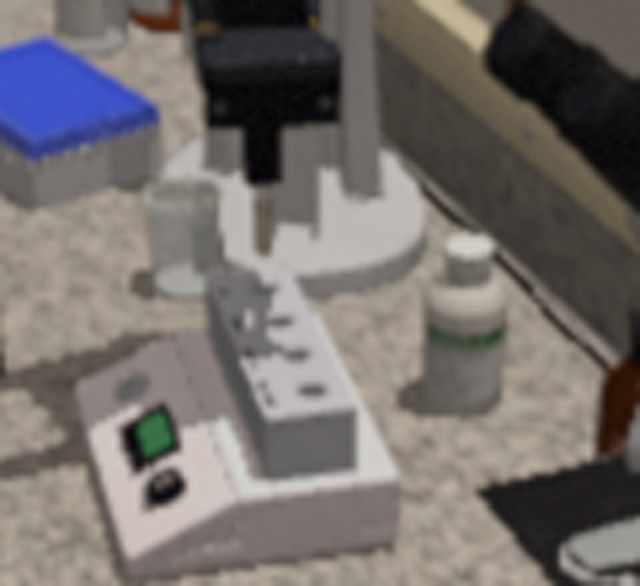

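>>> step_arm --pt "0.0005 0 -0.008 0 0 0" --pt "0 0 -0.008 0 0 0" --pt "0 0 -0.006 0 0 0" --pt "0 0 -0.004 0 0 0" --pt "0 0 -0.003 0 0 0" --pt "0 0 0 0 0 0"

```text
time: 6.4
position: [0.6431, 0.1639, 0.3235]
tool_rot: [0.16, 0.987, -0.0, -0.0]
ft_force: [0.1, -0.4, -0.4]
grip_width: 0.0158
grip_force: 12.0
```

>>> step_arm --pt "0 0 -0.005 0 0 0" --pt "0 0 -0.006 0 0 0" --pt "0 0 -0.006 0 0 0" --pt "0 0 -0.005 0 0 0" --pt "0 0 -0.002 0 0 0" --pt "0 0 0 0 0 0" --pt "0 0 0 0 0 0"

```text
time: 7.28
position: [0.6432, 0.1639, 0.2999]
tool_rot: [0.16, 0.987, 0.0, 0.0]
ft_force: [-0.1, 0.4, -0.9]
grip_width: 0.0156
grip_force: 12.0
```

>>> step_arm --pt "0 0 -0.001 0 0 0" --pt "0 0 -0.001 0 0 0" --pt "0 0 -0.001 0 0 0" --pt "0 0 0 0 0 0"

```text
time: 7.78
position: [0.6432, 0.1639, 0.2967]
tool_rot: [0.16, 0.987, -0.0, 0.0]
ft_force: [-0.8, 0.2, 0.1]
grip_width: 0.0158
grip_force: 12.0
```

>>> step_arm --pt "0 0 -0.001 0 0 0" --pt "0 0 -0.001 0 0 0" --pt "0 0 0 0 0 0" --pt "0 0 0 0 0 0"

```text
time: 8.28
position: [0.6435, 0.1639, 0.2965]
tool_rot: [0.16, 0.987, 0.0, 0.001]
ft_force: [-1.1, -0.1, 6.7]
grip_width: 0.0159
grip_force: 12.0
```

>>> step_arm --pt "0 0 0 0 0 0" --pt "0 0 0 0 0 0" --pt "0 0 0 0 0 0" --pt "0 0 0.01 0 0 0" --pt "0 0 0.02 0 0 0" --pt "0 0 0.03 0 0 0" --pt "0 0 0.02 0 0 0" --jaw 0.05

```text
time: 9.15
position: [0.6434, 0.1639, 0.3768]
tool_rot: [0.16, 0.987, 0.0, 0.001]
ft_force: [0.2, 0.7, 0.9]
grip_width: 0.0497
grip_force: 0.0
```

>>> step_arm --pt "-0.02 0.0145 0 0 0 0" --pt "-0.03 0.022 0 0 0 0" --pt "-0.03 0.022 0 0 0 0" --pt "-0.03 0.022 -0.01 0 0 0" --pt "-0.03 0.022 -0.02 0 0 0" --pt "-0.027 0.019 -0.03 0 0 0" --pt "0 0 -0.015 0 0 0" --pt "0 0 0 0 0 0" --pt "0 0 0 0 0 0"

```text
time: 10.28
position: [0.4777, 0.2851, 0.3006]
tool_rot: [0.161, 0.987, 0.001, 0.001]
ft_force: [0.2, 1.0, 0.5]
grip_width: 0.0501
grip_force: 0.0
```

```bash
python3 - <<'E'
from h import *
o=get_obs();print(o['position'],o['tool_rot'],o['grip_width'])
for n in('side','top'):
    c=camera(n);P=cloud(c)
    red=(c['pixels'][...,2].astype(int)-c['pixels'][...,:2].max(-1))>40
    k,l,st,ce=cv2.connectedComponentsWithStats(red.astype(np.uint8))
    for i in range(1,k):
        m=np.median(P[l==i],0)
        if st[i,4]>5 and .4<m[0]<.7 and 0<m[1]<.45: print(n,st[i],ce[i],np.round(m,4),P[l==i].max(0))
E
```

```text
[0.47771646 0.28508837 0.30064337] [1.60750577e-01 9.86993999e-01 6.11565942e-04 1.31296561e-03] 0.05006834226072151
side [317 200   5   6  23] [319.39130435 202.2173913 ] [0.6417 0.157  0.1387] [0.65014615 0.16588724 0.142988  ]
side [257 209   5   6  25] [258.76 211.76] [0.4753 0.2785 0.0791] [0.4827351  0.28731132 0.08714343]
top [239 199   8   8  44] [242.52272727 202.59090909] [0.6437 0.1643 0.1427] [0.65128671 0.18094074 0.14690137]
```

>>> step_arm --pt "-0.0015 0.0005 -0.015 0 0 0" --pt "0 0 -0.015 0 0 0" --pt "0 0 -0.015 0 0 0" --pt "0 0 -0.015 0 0 0" --pt "0 0 0 0 0 0" --pt "0 0 0 0 0 0"

```text
time: 11.12
position: [0.4748, 0.286, 0.2396]
tool_rot: [0.16, 0.987, 0.0, 0.0]
ft_force: [0.2, 0.2, -0.1]
grip_width: 0.0499
grip_force: 0.0
```

>>> step_arm --pt "0 0 0 0 0 0" --pt "0 0 0 0 0 0" --pt "0 0 0 0 0 0" --pt "0 0 0 0 0 0" --pt "0 0 0 0 0 0" --pt "0 0 0 0 0 0" --jaw 0.005

```text
time: 11.88
position: [0.4747, 0.2859, 0.2399]
tool_rot: [0.16, 0.987, 0.0, 0.0]
ft_force: [-0.3, -0.0, 1.8]
grip_width: 0.0155
grip_force: 12.0
```

>>> step_arm --pt "0 0 0.02 0 0 0" --pt "0 0 0.04 0 0 0" --pt "0 0 0.04 0 0 0" --pt "0.0095 -0.0157 0.03 0 0 0" --pt "0.02 -0.033 0 0 0 0" --pt "0.02 -0.033 0 0 0 0" --pt "0.02 -0.033 0 0 0 0" --pt "0.02 -0.033 0 0 0 0" --pt "0.02 -0.033 0 0 0 0" --pt "0.02 -0.033 -0.005 0 0 0" --pt "0.017 -0.026 -0.012 0 0 0" --pt "0 0 0 0 0 0"

```text
time: 13.38
position: [0.6218, 0.0441, 0.3515]
tool_rot: [0.162, 0.987, -0.0, -0.001]
ft_force: [-1.2, 0.6, 0.2]
grip_width: 0.0157
grip_force: 12.0
```

>>> step_arm --pt "0 0 0 0 0 0" --pt "0 0 0 0 0 0" --pt "0 0 0 0 0 0"

```text
time: 13.75
position: [0.6207, 0.0472, 0.3532]
tool_rot: [0.16, 0.987, 0.0, 0.0]
ft_force: [0.4, -0.4, -0.0]
grip_width: 0.0157
grip_force: 12.0
```

>>> step_arm --pt "0.0005 -0.001 -0.008 0 0 0" --pt "0 0 -0.008 0 0 0" --pt "0 0 -0.006 0 0 0" --pt "0 0 -0.004 0 0 0" --pt "0 0 -0.003 0 0 0" --pt "0 0 0 0 0 0"

```text
time: 14.5
position: [0.6216, 0.0452, 0.3235]
tool_rot: [0.16, 0.987, 0.0, -0.0]
ft_force: [0.7, 0.0, -0.1]
grip_width: 0.0158
grip_force: 12.0
```

>>> step_arm --pt "0 0.0005 -0.005 0 0 0" --pt "0 0 -0.006 0 0 0" --pt "0 0 -0.006 0 0 0" --pt "0 0 -0.005 0 0 0" --pt "0 0 -0.002 0 0 0" --pt "0 0 0 0 0 0" --pt "0 0 0 0 0 0"

```text
time: 15.38
position: [0.6217, 0.0457, 0.2999]
tool_rot: [0.16, 0.987, 0.0, 0.0]
ft_force: [-1.2, 0.6, 0.7]
grip_width: 0.0156
grip_force: 12.0
```

>>> step_arm --pt "0 0 -0.001 0 0 0" --pt "0 0 -0.001 0 0 0" --pt "0 0 -0.001 0 0 0" --pt "0 0 -0.001 0 0 0" --pt "0 0 -0.001 0 0 0" --pt "0 0 0 0 0 0" --pt "0 0 0 0 0 0"

```text
time: 16.25
position: [0.6218, 0.0458, 0.2965]
tool_rot: [0.16, 0.987, 0.0, 0.001]
ft_force: [-2.1, -0.1, 8.4]
grip_width: 0.016
grip_force: 12.0
```

>>> step_arm --pt "0 0 0 0 0 0" --pt "0 0 0 0 0 0" --pt "0 0 0 0 0 0" --pt "0 0 0.01 0 0 0" --pt "0 0 0.02 0 0 0" --pt "0 0 0.04 0 0 0" --pt "-0.01 -0.0125 0.03 0 0 0" --jaw 0.05

```text
time: 17.12
position: [0.6122, 0.0336, 0.3969]
tool_rot: [0.16, 0.987, 0.0, 0.001]
ft_force: [-0.4, -1.0, 0.4]
grip_width: 0.0497
grip_force: 0.0
```

>>> step_arm --pt "-0.026 -0.033 0 0 0 0.5" --pt "-0.026 -0.033 0 0 0 0.5" --pt "-0.026 -0.033 0 0 0 0.5" --pt "-0.026 -0.033 0 0 0 0.2" --pt "-0.026 -0.033 0 0 0 0" --pt "-0.026 -0.033 -0.01 0 0 0" --pt "-0.025 -0.033 -0.02 0 0 0" --pt "0 0 -0.02 0 0 0" --pt "0 0 0 0 0 0" --pt "0 0 0 0 0 0"

```text
time: 18.38
position: [0.4311, -0.1978, 0.3455]
tool_rot: [0.145, 0.989, -0.0, 0.001]
ft_force: [-0.9, -0.7, 0.9]
grip_width: 0.0501
grip_force: 0.0
```

```bash
python3 - <<'E'
from h import *
o=get_obs();print(o['position'],o['tool_rot'],o['grip_width'])
for n in('side','top'):
    c=camera(n);P=cloud(c)
    red=(c['pixels'][...,2].astype(int)-c['pixels'][...,:2].max(-1))>40
    k,l,st,ce=cv2.connectedComponentsWithStats(red.astype(np.uint8))
    for i in range(1,k):
        m=np.median(P[l==i],0)
        if st[i,4]>5 and .4<m[0]<.7 and 0<m[1]<.45: print(n,st[i],ce[i],np.round(m,4),P[l==i].max(0))
    if n=='side': cv2.imwrite('pics/s3.png',cv2.resize(c['pixels'][180:350,230:400],(600,600),interpolation=cv2.INTER_CUBIC))
E
```

```text
[ 0.43109359 -0.19775704  0.34552971] [ 1.45241149e-01  9.89396031e-01 -3.30021483e-04  6.27155855e-04] 0.05006829504000094
side [317 200   5   6  24] [319.33333333 202.33333333] [0.6412 0.1584 0.1375] [0.64965927 0.16427627 0.80306492]
side [326 218   6   7  33] [328.75757576 220.6969697 ] [0.6219 0.0407 0.1354] [0.73269539 0.26806089 0.14346249]
top [239 199   8   8  44] [242.52272727 202.59090909] [0.6438 0.1639 0.1422] [0.65145465 0.18045605 0.14712113]
top [290 208   7   8  42] [292.64285714 211.73809524] [0.621  0.0447 0.1428] [0.63074754 0.05207547 1.24079983]
```

View pics/s3.png

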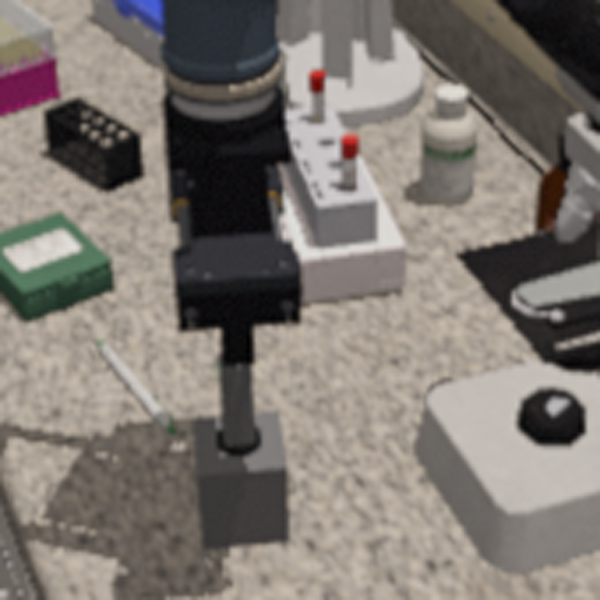

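>>> step_arm --pt "-0.001 0.001 -0.015 0 0 0" --pt "0 0 -0.015 0 0 0" --pt "0 0 -0.015 0 0 0" --pt "0 0 -0.015 0 0 0" --pt "0 0 -0.011 0 0 0" --pt "0 0 0 0 0 0" --pt "0 0 0 0 0 0"

```text
time: 19.35
position: [0.4299, -0.1968, 0.2742]
tool_rot: [0.145, 0.989, -0.0, 0.0]
ft_force: [-0.6, 0.1, 1.1]
grip_width: 0.0496
grip_force: 0.0
```

>>> step_arm --pt "0 0 0 0 0 0" --pt "0 0 0 0 0 0" --pt "0 0 0 0 0 0" --pt "0 0 0 0 0 0" --pt "0 0 0 0 0 0" --pt "0 0 0 0 0 0" --jaw 0.01 --squeeze 35

```text
time: 20.1
position: [0.4297, -0.1968, 0.2739]
tool_rot: [0.146, 0.989, -0.0, 0.0]
ft_force: [-0.6, 0.1, 3.5]
grip_width: 0.0218
grip_force: 35.0
```

```bash
python3 - <<'E'
from h import *
for i in range(3):
    camera('side');o=get_obs();print(o['position'],o['tool_rot'],o['ft_force'],o['moment'])
E
```

```text
[ 0.42966716 -0.19682161  0.27385364] [ 1.45549691e-01  9.89350939e-01 -5.37234171e-05  6.10407363e-05] [-0.60432471 -0.02085677  2.01607199] [0.02230375 0.03554918 0.00446674]
[ 0.42964208 -0.19682395  0.27386568] [ 1.45549706e-01  9.89350937e-01 -5.82655115e-05  6.20402445e-05] [-0.0442816   0.4979516   3.04910252] [ 0.02659631  0.0296695  -0.03681491]
[ 0.42962526 -0.196807    0.27385738] [ 1.45538805e-01  9.89352542e-01 -5.87916786e-05  3.78302834e-05] [0.00756351 0.88884837 1.7685208 ] [0.01546954 0.08070626 0.04411227]
```

>>> step_arm --pt "0 0 0.01 0 0 0" --pt "0 0 0.02 0 0 0" --pt "0 0 0.03 0 0 0" --pt "0 0 0.03 0 0 0" --pt "0 0 0.02 0 0 0" --pt "0 0 0 0 0 0" --pt "0 0 0 0 0 0"

```text
time: 21.12
position: [0.4292, -0.1965, 0.3832]
tool_rot: [0.146, 0.989, 0.0, -0.001]
ft_force: [-0.4, 0.7, -1.6]
grip_width: 0.0217
grip_force: 35.0
```

>>> step_arm --pt "0 0.02 0 0 0 0" --pt "0 0.04 0 0 0 0" --pt "0 0.04 0 0 0 0" --pt "0 0.04 0 0 0 0" --pt "0 0.04 0 0 0 0" --pt "0 0.04 0 0 0 0" --pt "0 0.04 0 0 0 0" --pt "0 0.04 0 0 0 0" --pt "0 0.04 0 0 0 0" --pt "0 0.035 0 0 0 0" --pt "0.0017 0.02 0 0 0 0" --pt "0 0 0 0 0 0"

```text
time: 22.62
position: [0.4301, 0.1999, 0.3828]
tool_rot: [0.144, 0.99, -0.0, -0.001]
ft_force: [-0.7, 0.1, -1.2]
grip_width: 0.0215
grip_force: 35.0
```

>>> step_arm --pt "0 0 0 -0.433 -2.463 0" --pt "0 0 0 -0.433 -2.463 0" --pt "0 0 0 -0.433 -2.463 0" --pt "0 0 -0.005 -0.433 -2.463 0" --pt "0 0 -0.005 -0.433 -2.463 0" --pt "0 0 -0.01 -0.433 -2.463 0" --pt "0 0 -0.01 -0.433 -2.463 0" --pt "0 0 -0.01 -0.433 -2.463 0" --pt "0 0 -0.01 -0.433 -2.463 0" --pt "0 0 -0.01 -0.433 -2.463 0" --pt "0 0 -0.009 0 0 0" --pt "0 0 0 0 0 0"

```text
time: 24.12
position: [0.4304, 0.1975, 0.3137]
tool_rot: [0.142, 0.966, -0.007, 0.215]
ft_force: [0.7, 1.1, -1.2]
grip_width: 0.0219
grip_force: 35.0
```

>>> step_arm --pt "0 0 0 0 0 0" --pt "0 0 0 0 0 0"

```text
time: 24.38
position: [0.4314, 0.1981, 0.3151]
tool_rot: [0.142, 0.966, -0.006, 0.217]
ft_force: [-0.6, 0.1, -1.8]
grip_width: 0.0213
grip_force: 35.0
```

```bash
cat > tip.py <<'E'
from h import *
from scipy.spatial.transform import Rotation as Ro
o=get_obs();R=Ro.from_quat(o['tool_rot']);z=R.as_matrix()[:,2]
th=np.radians(25);yaw=-.174
n=np.array([-np.sin(th)*np.cos(yaw),-np.sin(th)*np.sin(yaw),np.cos(th)]);C=np.array([.558,.1767,.0395])
tip=o['position']+z*.2639
print('pos',o['position'],'q',o['q'],'F',o['ft_force'],o['grip_width']);print('tip',tip,'angle err',np.degrees(np.arccos(-z@n)),'rotvec fix',np.degrees(np.cross(z,-n)))
d=tip-C;print('height',d@n,'lateral',d-(d@n)*n)
print('shift to contact',-d, 'n',n)
E
python3 - <<'E'
import tip
from h import *
for n in('side','top'):
    c=camera(n);np.savez(n+'4.npz',**c)
    u,v=proj(c,tip.tip);print(n,u,v,'pad',proj(c,tip.C))
    u,v=(int(k) for k in proj(c,tip.C));im=c['pixels'][v-45:v+30,u-40:u+40]
    cv2.imwrite(f'pics/{n}4.png',cv2.resize(im,(640,600),interpolation=cv2.INTER_CUBIC));print('crop org',u-40,v-45)
E
```

```text
pos [0.43141656 0.19809774 0.31509714] q [ 0.23963424  0.45557009  2.00057664 -0.55628842  0.32784909 -0.5416928 ] F [-0.56409068  0.10677495 -1.76930639] 0.02132545989548628
tip [0.54143401 0.1787868  0.07600205] angle err 0.04125693359806433 rotvec fix [ 0.0017907   0.04114223 -0.00249895]
height 0.040130153604194994 lateral [ 0.00013765 -0.00084933  0.00013178]
shift to contact [ 0.01656599 -0.0020868  -0.03650205] n [-0.41623679  0.07316508  0.90630779]
side 287.9643067266125 222.44856964568535 pad [293.53721022 231.40706367]
crop org 253 186
top 240.0116053292054 247.9913441699428 pad [243.45047291 242.88722186]
crop org 203 197
```

View pics/side4.png

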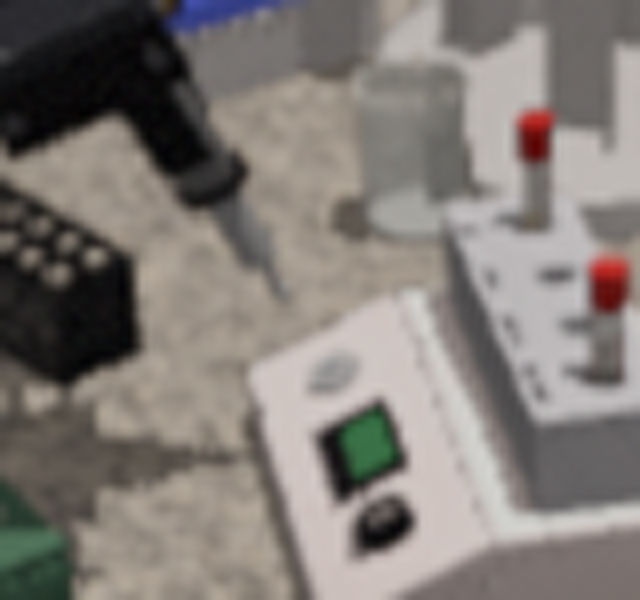

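View pics/top4.png

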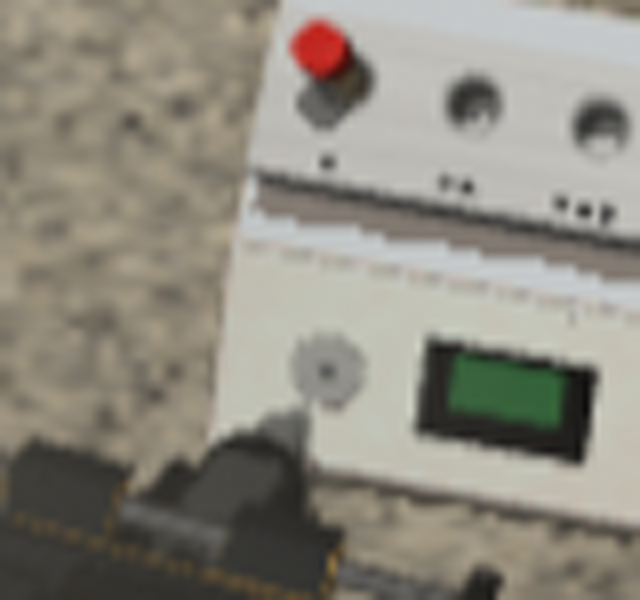

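>>> step_arm --pt "0.003 0 -0.006 0 0 0" --pt "0.003 0 -0.006 0 0 0" --pt "0.003 -0.0005 -0.006 0 0 0" --pt "0.003 -0.0005 -0.006 0 0 0" --pt "0.002 -0.0005 -0.005 0 0 0" --pt "0.0005 -0.0003 -0.0028 0 0 0" --pt "0 0 0 0 0 0" --pt "0 0 0 0 0 0" --pt "0 0 0 0 0 0"

```text
time: 25.6
position: [0.4458, 0.1965, 0.2832]
tool_rot: [0.142, 0.966, -0.006, 0.217]
ft_force: [0.5, 0.1, -1.1]
grip_width: 0.0219
grip_force: 35.0
```

```bash
cat > ff.py <<'E'
import tip
from h import *
F=[]
for i in range(4):
    camera('side');o=get_obs();F.append(o['ft_force'])
print('Fmean',np.mean(F,0),'along n',np.mean(F,0)@tip.n,np.std(np.array(F)@tip.n))
E
python3 ff.py
```

```text
pos [0.44581233 0.19645441 0.28317044] q [ 0.22797406  0.53238646  1.99574518 -0.68318825  0.26506177 -0.4192053 ] F [ 0.45178318  0.05336888 -1.08545247] 0.021867993668132277
tip [0.55579693 0.17717059 0.04405806] angle err 0.03362806970057229 rotvec fix [-0.0038216   0.03311542 -0.0044285 ]
height 0.005082431506503863 lateral [-8.75760492e-05  9.87311825e-05 -4.81911874e-05]
shift to contact [ 0.00220307 -0.00047059 -0.00455806] n [-0.41623679  0.07316508  0.90630779]
Fmean [-0.10955244 -0.11041184 -1.51226136] along n -1.333052778865731 0.5192706978311297
```

>>> step_arm --pt "0.0008 -0.0001 -0.0017 0 0 0" --pt "0.0008 -0.0001 -0.0017 0 0 0" --pt "0.0008 -0.0002 -0.0017 0 0 0" --pt "0.0008 -0.0001 -0.0017 0 0 0" --pt "0.0007 -0.0001 -0.0016 0 0 0" --pt "0.0007 -0.0002 -0.0016 0 0 0" --pt "0 0 0 0 0 0" --pt "0 0 0 0 0 0" --pt "0 0 0 0 0 0"

```text
time: 26.92
position: [0.4504, 0.1956, 0.273]
tool_rot: [0.142, 0.966, -0.006, 0.216]
ft_force: [-1.5, 0.1, 0.6]
grip_width: 0.0214
grip_force: 35.0
```

```bash
python3 ff.py; python3 - <<'E'
import tip
from h import *
c=camera('side');c2=camera('top')
f=lambda c,w,h:cv2.resize(c['pixels'][int(proj(c,tip.C)[1])-h:int(proj(c,tip.C)[1])+18,int(proj(c,tip.C)[0])-w:int(proj(c,tip.C)[0])+w],(400,400),interpolation=cv2.INTER_CUBIC)
cv2.imwrite('pics/end.png',np.hstack([f(c,25,32),f(c2,25,32)]))
E
```

```text
pos [0.4504054  0.19560615 0.27302229] q [ 0.22369312  0.55660922  1.99303393 -0.73228069  0.24741513 -0.37197865] F [-1.45515859  0.09084793  0.60026084] 0.021387044581367923
tip [0.56031018 0.1762968  0.03387526] angle err 0.01431949664631111 rotvec fix [ 0.00065158  0.01427918 -0.00085349]
height -0.006088824763913261 lateral [-2.24211018e-04  4.22942055e-05 -1.06386963e-04]
shift to contact [-0.00231018  0.0004032   0.00562474] n [-0.41623679  0.07316508  0.90630779]
Fmean [-0.85182822  0.03633813  0.96568175] along n 1.2324258151633734 0.348057831333456
pos [0.45040416 0.19561896 0.27298987] q [ 0.22371985  0.55667934  1.99302518 -0.73227859  0.24741742 -0.37197602] F [-0.81255181  0.11043298  1.23619129] 0.02178748725284204
tip [0.5602947  0.1763089  0.03383637] angle err 0.010928771420277723 rotvec fix [ 0.00068918  0.01089249 -0.00056282]
height -0.006116747956247375 lateral [-2.51312017e-04  5.64314711e-05 -1.19974828e-04]
shift to contact [-0.0022947   0.0003911   0.00566363] n [-0.41623679  0.07316508  0.90630779]
```

View pics/end.png

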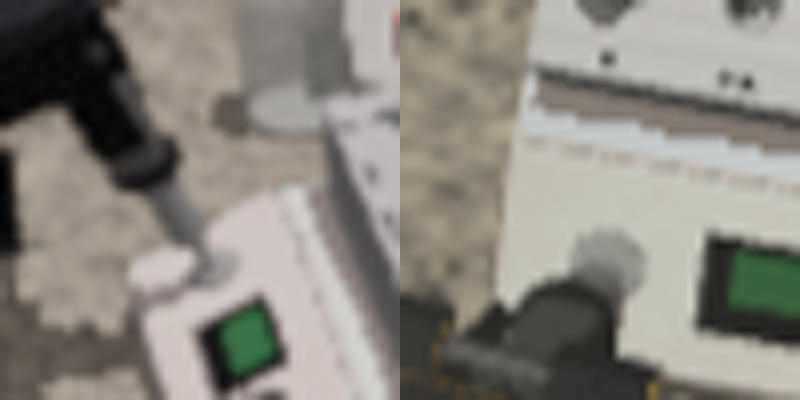

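The side crop shows the tip on the pad at about (210,262). The force has risen 2.6 N, which fits about 6 mm of plunger travel.

```bash
python3 -c "
from rig import hand_in
print(hand_in())"
```

```text
the job is handed in; nothing more can be done
None
```

The job is handed in, with no verdict returned: tubes are fully down in holes 1 and 4, placed in that order. The pen is held square on the pad centre with its spring tip pushed in about 6 of 12 mm, by robot pose and force reading.

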